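# Balance a loaded centrifuge rotor

### The arm

A 6-joint arm with a two-finger parallel gripper is mounted at the origin on a cart in front of the work surface, level with it; the furniture and walls round the work are solid. World frame = base frame: x ahead of the robot, y to its left, z up, the work surface at z = 0. Lengths are in m, angles in degrees, forces in N, time in s.
With the tool pointing down it reaches from about 0.325 to 0.875 m from the base axis. Payload 4.4 kg.
Tool frame: the origin (TCP) lies at the centre of the arm's flange, where the gripper is bolted on; the fingertips stand 173 mm ahead of it and the grasp point (between the pads) lies 155 mm ahead of it; z points along the fingers, y is the line along which they close (so a half turn about z gives the same grasp; the last joint's range is limited). The gripper opens to 85 mm and grips with 20 to 120 N. Pads are 22 mm wide; open, the fingers measure 114 mm over their backs; the gripper's body (76 mm by 85 mm) begins 54 mm behind the grasp point. The pads swing forward as they close: fully open they stand 13 mm farther back than shut.
Start: joints at [-84.139, 11.837, 88.321, -0, 79.842, -8.623], TCP at [0.144, -0.557, 0.405] pointing down, gripper open.
Joint ranges: [-156.59, 156.59], [-49.26, 127.26], [12.9, 141.05], [-63.56, 243.56], [4.71, 150.69], [-161.64, 161.64]. Speed limits (degrees/s): [159.86, 159.86, 180, 180, 180, 180].

### API

Orientations are given as a 3x3 rotation matrix whose columns are the frame's x, y, z axes.
In Python, from cell import status, optics, bot gives the robot as it stands.
- The arm moves only by the tool servo_tool, never from a script. Its argument "steps" is a list that holds one entry, the list of rows, each a list of 7 numbers: the shift along the world's x, y, z in mm, then the turn, a rotation vector about the world's x, y, z in degrees, then the finger opening in mm, from 0 to 85.4. In form: [[[dx, dy, dz, wx, wy, wz, jaw], ...]]. A call has 1 to 8 rows; each row shifts and turns the commanded pose from where the row before left it; what a row does not reach is not made up. A row lasts 1/8 s, in which the tool goes at most 62.5 mm and 10.7 degrees, less where a joint would pass 70% of its speed; a pose out of reach is approached as far as the arm can. A call with a gripper value outside its range is refused whole. The fingers move at their own pace and stop on an object; the grip force is fixed at half the most. Time passes only in rows, so rows that do not move let the fingers close. It gives the time, the measured TCP pose, the force, the opening and the grip force at its end, in the units of the state.
- status.read_state(): the state, without advancing time (a new reading comes with each control period).
- optics.capture(name): name is "scene" or "top"; returns (picture, depth): 400x640x3 uint8, blue, green, red; 400x640 float32, m along the optical axis (not along the pixel's ray), 0 where there is no reading.
- optics.camera_model(name): a dict with "fx", "fy", "cx", "cy" (pixels), "view" (4x4, takes a point from world to camera coordinates). Camera axes: x right, y up, looking along -z (the intrinsics and any distortion apply to the point x, -y, -z); pixel columns grow to the right and rows downward; lengths in m; the calibration is good to about 2 mm. A picture is of the moment at which its call begins. camera_model takes no time and is no camera call.
- bot.sign_off(): hands the job in; it is judged then, once.
Trained networks look in the newest picture that a camera, given by its name, has taken for a name from the list of things; names that differ only in an ending like _2 or _b are one class to them, and where a whole thing is asked for, a point or a joint stands for the part that bears it (a point fixed in the world has none). Each returns a list of dicts, best first, with "score" (0 to 1); they miss things now and then, are a little off and sometimes report something else, mostly with a low value. They report only what shows in the picture. A call takes as long as a camera call. They do not tell look-alikes from the thing itself.
- optics.search_frame(query, camera): "centre" ([x, y, z] in m, in world coordinates, good to about 4 mm: the middle of the surface that is visible of it).
- optics.silhouettes(query, camera): "mask" (400x640 bool, what is visible of it).
- optics.mark_of(query, camera): "centre" ([x, y, z] in m, in world coordinates, good to about 4 mm: a listed point, or the origin of a listed thing).
The state is a dict: "time_s": time; "joints": joint angles; "joint_velocities": joint speeds; "effort": joint torques, N m; "ee_pos": TCP position; "tool_rot": TCP orientation; "contact_force": force on the tool from outside, world axes, zero at the start; "moment": the same for the moment, N m; "finger_gap": finger opening in m; "finger_force": force on a finger pad.
Only numpy, scipy, OpenCV 4.12 (cv2) and the standard library are available. Lean on these libraries where they do the work, as an engineer would, in place of code of your own. Each camera call takes 0.05 s, during which the arm holds its last target. There are 200 camera calls.

### The job

The centrifuge rotor is fully loaded but would run out of balance: no tube has its twin across from it. Rearrange the tubes, with the empty rack as a place to park one, until all six stand fully down in the rotor's buckets and each is directly opposite the other tube of the same kind (tall with tall, necked with necked, vial with vial). The samples have settled, so keep every tube upright all the time.

Things in the scene. Friction and masses are not known exactly. Their poses are not given: they have to be found in the camera images.
- tall_tube_1: tall tube, 98 mm high: clear straight body 27 mm in diameter (tapered foot, 21 mm at the underside, full width from 6 mm up) to 78 mm, then a broad ribbed white screw cap 33 mm in diameter from 78 to 98 mm. 50 g. One of two alike. It stands upright, flat underside; origin at the centre of its underside, z up along its axis.
- tall_tube_2: tall tube, 98 mm high: clear straight body 27 mm in diameter (tapered foot, 21 mm at the underside, full width from 6 mm up) to 78 mm, then a broad ribbed white screw cap 33 mm in diameter from 78 to 98 mm. 50 g. One of two alike. It stands upright, flat underside; origin at the centre of its underside, z up along its axis.
- necked_tube_1: necked tube, 80 mm high: clear body 27 mm in diameter (tapered foot, 21 mm at the underside, full width from 6 mm up) to 56 mm, a shoulder that narrows to a neck at 64 mm, and a slim white cap 15 mm in diameter from 65 to 80 mm. 40 g. One of two alike. It stands upright, flat underside; origin at the centre of its underside, z up along its axis.
- necked_tube_2: necked tube, 80 mm high: clear body 27 mm in diameter (tapered foot, 21 mm at the underside, full width from 6 mm up) to 56 mm, a shoulder that narrows to a neck at 64 mm, and a slim white cap 15 mm in diameter from 65 to 80 mm. 40 g. One of two alike. It stands upright, flat underside; origin at the centre of its underside, z up along its axis.
- vial_1: short glass vial, 62 mm high: straight body 27 mm in diameter to 50 mm with a flat, square-edged foot, then a white cap 23 mm in diameter to 62 mm. 28 g. One of two alike. It stands upright, flat underside; origin at the centre of its underside, z up along its axis.
- vial_2: short glass vial, 62 mm high: straight body 27 mm in diameter to 50 mm with a flat, square-edged foot, then a white cap 23 mm in diameter to 62 mm. 28 g. One of two alike. It stands upright, flat underside; origin at the centre of its underside, z up along its axis.
- rotor: dark six-armed centrifuge rotor with grey buckets, fixed, 200 mm across. Origin: hub axis at bench level. Six upright buckets 75 mm from the axis at 0, 60, .. 300 degrees from its own x axis; 150 mm straight across, 75 mm to the next. Bucket: 31 mm wide inside, floor at z = 18, rim at z = 50 mm, 50 mm across, top 9 mm flared to a mouth 44 mm wide. Hub and arms are lower, centre nut to z = 52 mm.
- rack: white block rack, 56 x 156 x 44 mm (64 x 164 mm at its foot), fixed, empty at the start. Origin: centre of its underside, long side along its own y axis. Three upright bores at own y = -50, 0 and +50 mm: 34 mm wide, chamfered 4 mm at the mouth, floor at z = 12 mm, top at z = 44 mm.
There are look-alikes about, which are no part of the job. Leave any purple or red look-alike of the tall_tube_1 alone.

How it is judged:
By the outcome, as a careful person would: the job done as asked, in the order asked, and still so for the second after the job is handed in, with the robot touching nothing.
It also fails if it takes over 96 s, if anything falls off the work surface, if the arm or the gripper's body presses on something with over 40 N, if the wrist force passes 120 N, or if a joint passes its speed limit or range.

## Working session

There is one attempt and no reset: what is moved stays moved. The work goes in short steps, Python scripts to look and compute and a tool call to move; the robot and the scene stay as the last step left them, time stands still between calls to the robot, and variables do not carry over. Pictures are saved under pics/ and viewed, at most 14 in all, crops included, and the job is handed in when it is done.

Besides the shell and the picture viewer there is one more tool, called after "Call:" as name(argument=value, ...) on one line, values as JSON. servo_tool: Moves the arm, as the interface text tells. Its arguments: {"type":"object","properties":{"steps":{"type":"array"}},"required":["steps"]}

```bash
ls; mkdir -p pics
python3 - <<'E'
from cell import status, optics, bot
import cv2,numpy as np
for n in("scene","top"):
    p,d=optics.capture(n); cv2.imwrite(f"pics/{n}0.png",p)
    m=optics.camera_model(n); print(n,{k:(np.round(v,3).tolist()) for k,v in m.items()})
    for q in("tall_tube_1","necked_tube_1","vial_1","rotor","rack"):
        print(q,[(np.round(r["centre"],3).tolist(),round(r["score"],2)) for r in optics.mark_of(q,n)])
s=status.read_state();print(s)
E
```

```text
pics
scene {'fx': 451.477, 'fy': 451.477, 'cx': 321.199, 'cy': 196.505, 'view': [[-0.898, -0.44, -0.013, 0.513], [0.304, -0.642, 0.704, -0.228], [-0.318, 0.628, 0.71, -0.953], [0.0, 0.0, 0.0, 1.0]]}
tall_tube_1 [([0.659, -0.106, -0.0], 0.84), ([0.565, -0.137, 0.02], 0.75), ([0.494, -0.141, 0.019], 0.57), ([0.533, -0.055, -0.002], 0.56), ([0.604, -0.047, 0.002], 0.54)]
necked_tube_1 [([0.458, -0.215, 0.018], 0.7), ([0.574, -0.265, 0.018], 0.46)]
vial_1 [([0.5, -0.268, 0.016], 0.67), ([0.608, -0.196, 0.02], 0.43)]
rotor [([0.533, -0.202, 0.003], 0.9), ([0.608, -0.196, 0.017], 0.57)]
rack [([0.581, 0.152, -0.0], 0.87), ([0.495, -0.141, 0.018], 0.65)]
top {'fx': 505.42, 'fy': 505.42, 'cx': 317.83, 'cy': 192.603, 'view': [[0.01, -1.0, 0.0, -0.024], [0.998, 0.01, 0.059, -0.585], [-0.059, -0.0, 0.998, -0.99], [0.0, 0.0, 0.0, 1.0]]}
tall_tube_1 [([0.568, -0.133, 0.016], 0.76), ([0.529, -0.056, 0.002], 0.65), ([0.493, -0.144, 0.02], 0.61), ([0.606, -0.049, -0.001], 0.61), ([0.657, -0.108, 0.003], 0.58), ([0.61, -0.196, 0.02], 0.47)]
necked_tube_1 [([0.581, -0.268, 0.018], 0.72), ([0.569, -0.1
[... 311 characters left out ...]
553e+01, -8.62070523e+00]), 'joint_velocities': array([-0.00297064, -0.00285581,  0.0317614 , -0.01394805, -0.05738937,
        0.01347691]), 'effort': array([ 1.13947935e-04, -3.82784414e+01, -2.91787469e+01, -4.24511063e-04,
        1.19537399e-03, -3.40881499e-06]), 'ee_pos': array([ 0.1437878 , -0.55672857,  0.40472435]), 'tool_rot': array([[ 9.68233384e-01,  2.50048225e-01, -1.79799411e-06],
       [ 2.50048224e-01, -9.68233383e-01, -2.81960450e-05],
       [-8.79124892e-06,  2.68507668e-05, -1.00000000e+00]]), 'contact_force': array([ 0.20660987, -0.74043127, -0.21057825]), 'moment': array([-0.00375454,  0.03115671, -0.00266024]), 'finger_force': 0.0, 'finger_gap': 0.08545700941208113}
```

View pics/scene0.png

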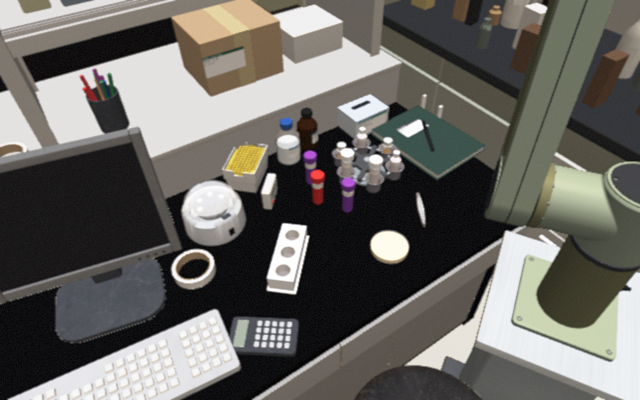

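View pics/top0.png

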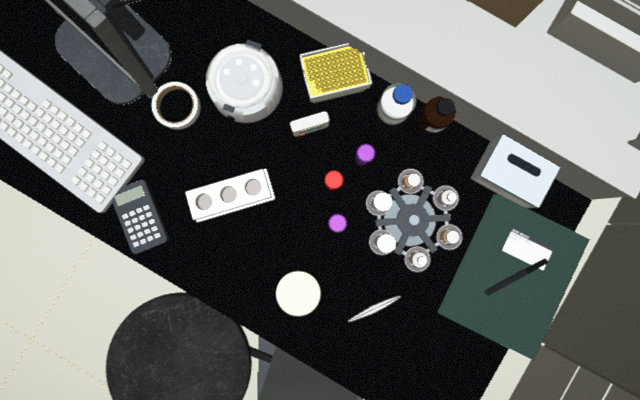

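Pictures: six tubes sit in the rotor (top view, centre about 413,220). The look-alikes, purple at (366,153) and (337,223) and red at (333,180), stand beside it, and the rack is at (229,195). Next I refine the positions from depth.

```bash
cat > h.py <<'E'
import numpy as np,cv2
from cell import optics,status
def cloud(n):
    p,d=optics.capture(n); m=optics.camera_model(n)
    v,u=np.mgrid[:400,:640]
    c=np.stack([(u-m["cx"])/m["fx"]*d,-(v-m["cy"])/m["fy"]*d,-d,np.ones_like(d)],-1)
    w=(c@np.linalg.inv(m["view"]).T)[...,:3]; w[d==0]=np.nan
    return p,w
def cap(w,xy,r,zlo,zhi):
    P=w.reshape(-1,3); k=(np.hypot(P[:,0]-xy[0],P[:,1]-xy[1])<r)&(P[:,2]>zlo)&(P[:,2]<zhi)
    P=P[k]; return np.r_[P[:,:2].mean(0) if len(P) else [0,0],(P[:,:2].max(0)+P[:,:2].min(0))/2 if len(P) else [0,0],np.median(P[:,2]) if len(P) else 0,len(P)]
E
python3 - <<'E'
from h import *
from scipy.optimize import least_squares
T=dict(F=(.609,-.197,80),A=(.567,-.135,116),B=(.494,-.142,116),C=(.459,-.214,98),D=(.502,-.27,80),E=(.577,-.267,98))
for cam in("top","scene"):
    W=[cloud(cam)[1] for _ in range(4)]
    w=np.nanmean(W,0); pts=[]
    for k,(x,y,z) in T.items():
        c=cap(w,(x,y),.028,z/1e3-.007,z/1e3+.007); pts.append(c[:2]); print(cam,k,np.round(c,4))
    pts=np.array(pts); a=np.deg2rad(60*np.arange(6))
    f=lambda q:(pts-(q[:2]+.075*np.c_[np.cos(a+q[2]),np.sin(a+q[2])])).ravel()
    s=least_squares(f,[.535,-.205,.1]); print(s.x[:2].round(4),np.rad2deg(s.x[2]).round(1)); print((f(s.x)*1e3).reshape(-1,2).round(1).tolist())
    R=w.reshape(-1,3); k=(np.hypot(R[:,0]-.582,R[:,1]-.153)<.1)&(R[:,2]>.038)&(R[:,2]<.05)
    print("rack",cv2.minAreaRect((R[k,:2]*1e3).astype(np.float32)),R[k].mean(0).round(4))
    for xy in((.659,-.106),(.605,-.048),(.531,-.056)): print(np.round(cap(w,xy,.028,.08,.11),3))
E
```

```text
top F [ 6.083e-01 -1.964e-01  6.083e-01 -1.966e-01  7.850e-02  1.250e+02]
top A [ 5.654e-01 -1.338e-01  5.659e-01 -1.341e-01  1.144e-01  2.700e+02]
top B [ 4.909e-01 -1.404e-01  4.905e-01 -1.413e-01  1.145e-01  2.720e+02]
top C [ 0.4593 -0.2077  0.4596 -0.2075  0.0968 59.    ]
top D [ 5.024e-01 -2.686e-01  5.024e-01 -2.690e-01  7.830e-02  1.290e+02]
top E [ 0.5762 -0.2629  0.577  -0.2629  0.0963 59.    ]
[ 0.5338 -0.2016] 4.7
[[-0.2, -0.9], [-0.4, -0.0], [-0.1, -0.4], [0.3, 0.1], [0.7, 0.8], [-0.3, 0.4]]
rack ((580.05712890625, 157.82373046875), (56.1190185546875, 156.47683715820312), 17.20291519165039) [0.5801 0.1579 0.0423]
[ 6.55e-01 -1.04e-01  6.56e-01 -1.05e-01  9.60e-02  2.74e+02]
[ 6.05e-01 -4.60e-02  6.06e-01 -4.60e-02  9.60e-02  2.66e+02]
[ 5.26e-01 -5.30e-02  5.26e-01 -5.40e-02  9.60e-02  2.61e+02]
scene F [ 0.6063 -0.1972  0.6071 -0.1986  0.0788 49.    ]
scene A [  0.5631  -0.1334   0.5639  -0.1349   0.115  102.    ]
scene B [  0.4886  -0.14     0.4888  -0.1413   0.1153 111.    ]
scene C [ 0.4571 -0.2089  0.4572 -0.21    0.0968 26.    ]
scene D [ 0.5006 -0.2692  0.5011 -0.271   0.079  50.    ]
scene E [ 0.5746 -0.2644  0.5744 -0.2655  0.0963 25.    ]
[ 0.5317 -0.2022] 4.8
[[-0.2, -1.3], [-0.5, 0.9], [-0.3, 0.6], [0.1, -0.4], [0.8, 0.8], [0.1, -0.6]]
rack ((578.7313232421875, 155.07568359375), (56.414737701416016, 157.4803466796875), 17.173480987548828) [0.5772 0.1594 0.0428]
[ 6.52e-01 -1.02e-01  6.54e-01 -1.07e-01  9.60e-02  1.43e+02]
[ 6.02e-01 -4.40e-02  6.04e-01 -4.70e-02  9.60e-02  1.63e+02]
[ 5.22e-01 -5.10e-02  5.25e-01 -5.40e-02  9.60e-02  1.63e+02]
```

Call:
servo_tool(steps=[[[30,36,0,0,0,0,55],[30,36,0,0,0,0,55],[30,36,0,0,0,0,55],[30,36,0,0,0,0,55],[30,36,0,0,0,0,55],[30,36,0,0,0,0,55],[30,36,0,0,0,0,55],[30,36,0,0,0,0,55]]])

```text
time_s: 2.0
ee_pos: [0.3846, -0.2674, 0.405]
tool_rot: [[0.968, 0.25, 0.001], [0.25, -0.968, -0.001], [0.0, 0.001, -1.0]]
contact_force: [0.9, -0.3, -1.1]
finger_gap: 0.0553
finger_force: 0.0
```

Call:
servo_tool(steps=[[[26.5,32,0,0,0,0,55],[26.5,32,-15,0,0,0,55],[26.5,32,-20,0,0,0,55],[27,32,-20,0,0,0,55],[0,0,-10,0,0,0,55],[0,0,0,0,0,0,55]]])

```text
time_s: 2.75
ee_pos: [0.4898, -0.1407, 0.3388]
tool_rot: [[0.968, 0.251, -0.002], [0.251, -0.968, 0.0], [-0.002, -0.001, -1.0]]
contact_force: [0.1, 0.6, 0.1]
finger_gap: 0.0551
finger_force: 0.0
```

Run:
```python
from h import *
p,w=cloud("scene"); cv2.imwrite("pics/s1.png",cv2.resize(p[60:260,240:500],None,fx=3,fy=3)[:600])
print(status.read_state()["ee_pos"])
```

```text
[ 0.489932   -0.14127608  0.33963093]
```

View pics/s1.png

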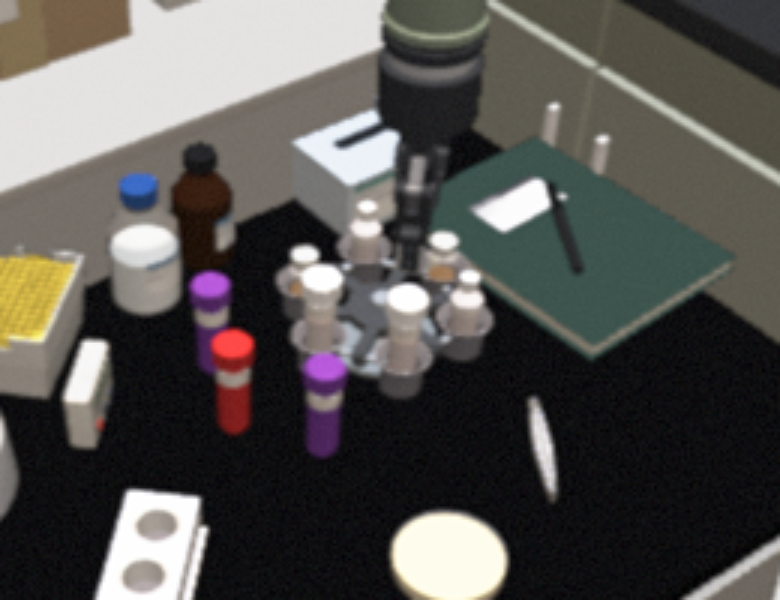

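The gripper (fingers at about 410,250) is above tall tube B (408,300) and clear of the others. I'll descend and grip.

Call:
servo_tool(steps=[[[0,0,-30,0,0,0,55],[0,0,-35,0,0,0,55],[0,0,-27,0,0,0,55],[0,0,-20,0,0,0,55],[0,0,0,0,0,0,40],[0,0,0,0,0,0,20],[0,0,0,0,0,0,20],[0,0,0,0,0,0,20]]])

```text
time_s: 3.8
ee_pos: [0.4908, -0.1411, 0.2288]
tool_rot: [[0.968, 0.25, 0.002], [0.25, -0.968, -0.001], [0.002, 0.002, -1.0]]
contact_force: [-0.1, -0.1, 1.9]
finger_gap: 0.0273
finger_force: 51.0
```

Call:
servo_tool(steps=[[[0,0,25,0,0,0,20],[0,0,40,0,0,0,20],[0,0,50,0,0,0,20],[20,45,0,0,0,0,20],[21,51,0,0,0,0,20],[21,51,0,0,0,0,20],[21,51,0,0,0,0,20],[21,51,0,0,0,0,20]]])

```text
time_s: 4.8
ee_pos: [0.5947, 0.1101, 0.3432]
tool_rot: [[0.968, 0.25, 0.001], [0.25, -0.968, -0.0], [0.001, 0.0, -1.0]]
contact_force: [0.8, 0.3, 0.1]
finger_gap: 0.028
finger_force: 51.4
```

Call:
servo_tool(steps=[[[0,0,-30,0,0,0,20],[0,0,-25,0,0,0,20],[0,0,0,0,0,0,20]]])

```text
time_s: 5.18
ee_pos: [0.593, 0.1086, 0.2852]
tool_rot: [[0.968, 0.251, -0.006], [0.251, -0.968, -0.0], [-0.006, -0.001, -1.0]]
contact_force: [-0.4, 0.4, -0.2]
finger_gap: 0.0277
finger_force: 51.3
```

Run:
```python
from h import *
s=status.read_state(); print(s["ee_pos"],s["finger_gap"],s["contact_force"])
p,w=cloud("scene"); cv2.imwrite("pics/s2.png",cv2.resize(p[150:350,200:400],None,fx=3,fy=3))
p,w=cloud("top"); cv2.imwrite("pics/t2.png",cv2.resize(p[120:280,160:360],None,fx=3,fy=3))
```

```text
[0.59298987 0.10859675 0.28520692] 0.027731067217655673 [-0.44336801  0.35698051 -0.16500953]
```

View pics/s2.png

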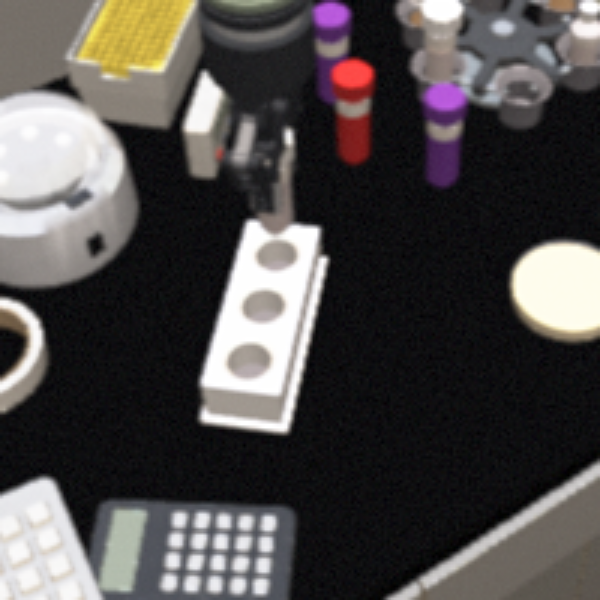

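The held tube's foot is at about (275,228) in the crop and the near bore at (277,255). I'll check this with the projection.

Run:
```python
from h import *
m=optics.camera_model("scene")
def pj(P):
    c=m["view"]@np.r_[P,1]; return [m["cx"]+m["fx"]*c[0]/-c[2], m["cy"]+m["fy"]*c[1]/c[2]]
for P in((.594,.108,.044),(.5795,.156,.044),(.5647,.2038,.044),(.593,.1086,.075),(.593,.1086,.044),(.60,.1086,.044)): print(P,np.round(pj(np.array(P)),1), (np.array(pj(np.array(P)))-[200,150])*3)
```

```text
(0.594, 0.108, 0.044) [291.6 233.6] [274.85976163 250.73225799]
(0.5795, 0.156, 0.044) [287.  250.6] [260.93951025 301.88810701]
(0.5647, 0.2038, 0.044) [282.2 268.9] [246.52529923 356.64203665]
(0.593, 0.1086, 0.075) [291.1 225. ] [273.18172436 225.13102291]
(0.593, 0.1086, 0.044) [291.9 233.9] [275.62516747 251.70189112]
(0.6, 0.1086, 0.044) [289.2 232.9] [267.65763344 248.7044363 ]
```

Call:
servo_tool(steps=[[[1,0,-25,0,0,0,20],[0,0,-20,0,0,0,20],[0,0,-12,0,0,0,20],[0,0,-6,0,0,0,20],[0,0,-2,0,0,0,20]]])

```text
time_s: 5.9
ee_pos: [0.5954, 0.1083, 0.2228]
tool_rot: [[0.968, 0.25, -0.0], [0.25, -0.968, -0.0], [-0.0, -0.0, -1.0]]
contact_force: [-1.2, -0.7, 3.6]
finger_gap: 0.0277
finger_force: 51.2
```

Call:
servo_tool(steps=[[[0,0,0,0,0,0,55],[0,0,0,0,0,0,55],[0,0,0,0,0,0,55],[0,0,25,0,0,0,55],[0,0,45,0,0,0,55],[0,0,48,0,0,0,55],[-22,-52,0,0,0,0,55],[-23,-52,0,0,0,0,55]]])

```text
time_s: 6.9
ee_pos: [0.5502, 0.0036, 0.3422]
tool_rot: [[0.968, 0.252, 0.003], [0.252, -0.968, -0.001], [0.003, 0.002, -1.0]]
contact_force: [-0.1, -0.6, 0.5]
finger_gap: 0.055
finger_force: 0.0
```

Call:
servo_tool(steps=[[[-23,-53,0,0,0,0,55],[-23,-53,0,0,0,0,55],[-23,-53,0,0,0,0,55],[-23,-53,0,0,0,0,55],[0,0,-30,0,0,0,55],[0,0,0,0,0,0,55]]])

```text
time_s: 7.65
ee_pos: [0.4569, -0.2077, 0.3088]
tool_rot: [[0.969, 0.248, -0.004], [0.248, -0.969, 0.003], [-0.003, -0.004, -1.0]]
contact_force: [-0.6, 0.8, 1.2]
finger_gap: 0.0552
finger_force: 0.0
```

Run:
```python
from h import *
s=status.read_state(); print(s["ee_pos"],s["finger_gap"],s["contact_force"])
p,w=cloud("scene"); cv2.imwrite("pics/s3.png",cv2.resize(p[60:260,240:500],None,fx=3,fy=3))
print(cap(w,(.594,.108),.03,.1,.13)); w=cloud("top")[1]; print(cap(w,(.594,.108),.03,.1,.13))
```

```text
[ 0.4568795  -0.20773015  0.30876496] 0.05523214376276868 [-0.59605805  0.82176255  1.23023376]
[5.93272063e-01 1.10059178e-01 5.94218468e-01 1.08049280e-01
 1.08753049e-01 1.58000000e+02]
[5.96377608e-01 1.08621184e-01 5.96622013e-01 1.09177536e-01
 1.08503163e-01 2.73000000e+02]
```

View pics/s3.png

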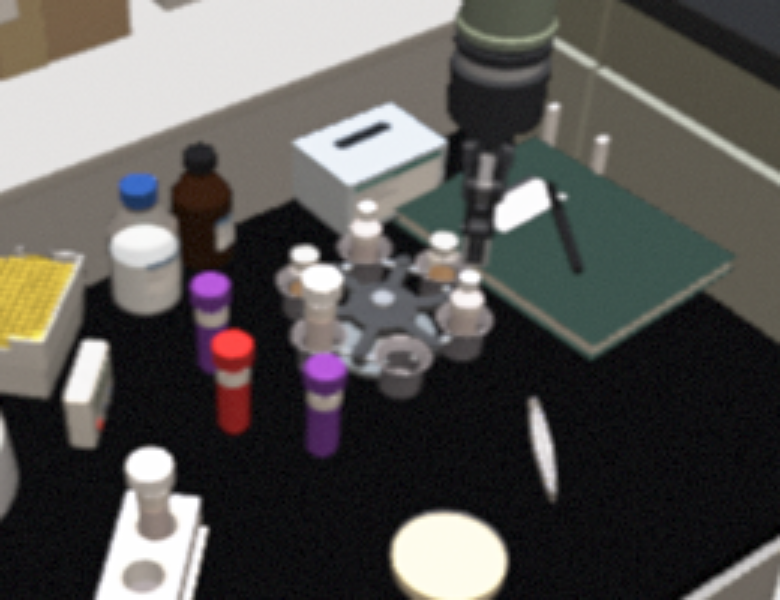

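The tall tube stands in the rack's near bore (152,480), bucket B is empty (403,360), and the gripper is above necked tube C (467,300). I'll grip C.

Call:
servo_tool(steps=[[[0,0,-30,0,0,0,55],[0,0,-30,0,0,0,55],[0,0,-18,0,0,0,50],[0,0,-4,0,0,0,50],[0,0,0,0,0,0,38],[0,0,0,0,0,0,20],[0,0,0,0,0,0,20],[0,0,0,0,0,0,20]]])

```text
time_s: 8.75
ee_pos: [0.4591, -0.2082, 0.2302]
tool_rot: [[0.968, 0.25, 0.003], [0.25, -0.968, -0.001], [0.002, 0.002, -1.0]]
contact_force: [0.2, 0.8, 6.8]
finger_gap: 0.0248
finger_force: 59.0
```

Call:
servo_tool(steps=[[[0,0,0,0,0,0,45],[0,0,0,0,0,0,45],[0,0,-2,0,0,0,45],[0,0,-1,0,0,0,45],[0,0,0,0,0,0,45]]])

```text
time_s: 9.38
ee_pos: [0.4582, -0.2077, 0.2254]
tool_rot: [[0.968, 0.25, -0.001], [0.25, -0.968, 0.0], [-0.0, -0.001, -1.0]]
contact_force: [0.7, -0.4, -0.2]
finger_gap: 0.0448
finger_force: 0.0
```

Run:
```python
from h import *
s=status.read_state(); print(s["ee_pos"],s["finger_gap"],s["contact_force"])
p,w=cloud("scene"); cv2.imwrite("pics/s4.png",cv2.resize(p[110:190,340:440],None,fx=7,fy=7,interpolation=2))
```

```text
[ 0.45817966 -0.20765284  0.2253763 ] 0.044810834669595526 [ 0.67544292 -0.42199853 -0.18239914]
```

View pics/s4.png

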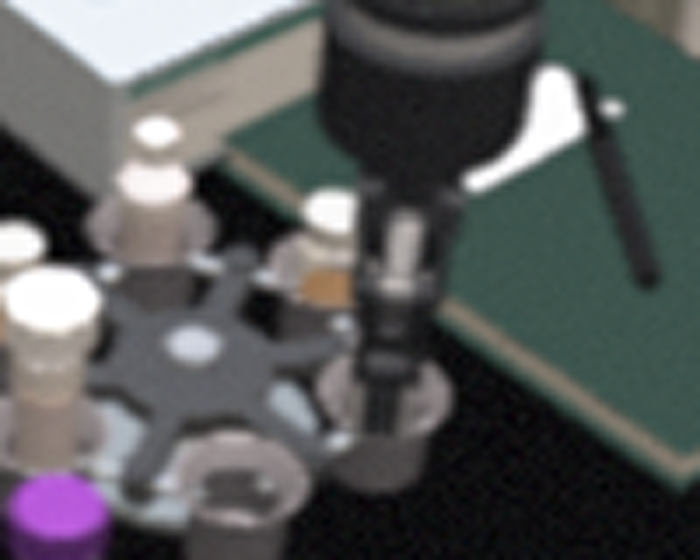

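The finger hides the tube, the pads straddle it just above the rim (about 390,400), and there is no contact force. I'll re-grip 3 mm lower.

Call:
servo_tool(steps=[[[0,0,0,0,0,0,35],[0,0,0,0,0,0,20],[0,0,0,0,0,0,20],[0,0,0,0,0,0,20]]])

```text
time_s: 9.93
ee_pos: [0.4585, -0.2079, 0.2259]
tool_rot: [[0.968, 0.25, 0.001], [0.25, -0.968, -0.001], [0.0, 0.001, -1.0]]
contact_force: [0.2, -1.0, 0.8]
finger_gap: 0.0251
finger_force: 58.5
```

Call:
servo_tool(steps=[[[0,0,10,0,0,0,20],[0,0,25,0,0,0,20],[0,0,35,0,0,0,20],[0,0,20,0,0,0,20],[0,0,0,0,0,0,20]]])

```text
time_s: 10.55
ee_pos: [0.4589, -0.208, 0.3179]
tool_rot: [[0.968, 0.25, 0.004], [0.25, -0.968, -0.002], [0.003, 0.003, -1.0]]
contact_force: [0.0, -0.4, -0.8]
finger_gap: 0.025
finger_force: 58.9
```

Run:
```python
from h import *
s=status.read_state(); print(s["ee_pos"],s["finger_gap"],s["contact_force"])
p,w=cloud("scene"); cv2.imwrite("pics/s5.png",cv2.resize(p[80:190,330:450],None,fx=5,fy=5,interpolation=2))
```

```text
[ 0.45888714 -0.20796867  0.31786493] 0.024994811965151263 [ 0.04047037 -0.44907121 -0.76437059]
```

View pics/s5.png

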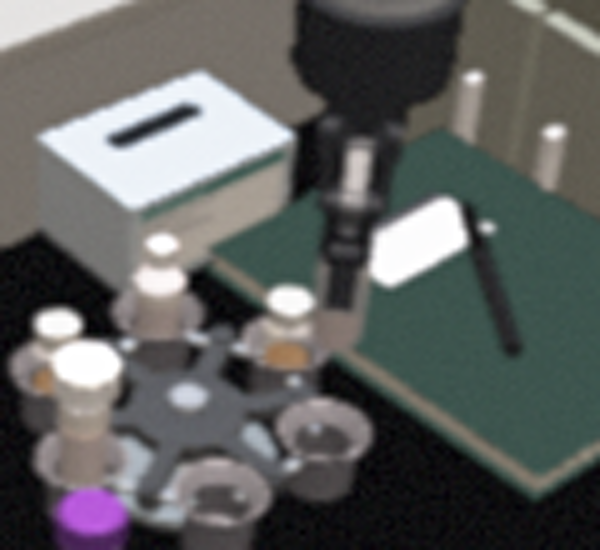

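Tube C is held upright with its foot at (338,345). I'll move it to B and descend.

Call:
servo_tool(steps=[[[16,34,0,0,0,0,20],[16,33.5,0,0,0,0,20],[0,0,-20,0,0,0,20],[0,0,-25,0,0,0,20],[0,0,-10,0,0,0,20],[0,0,-10,0,0,0,20],[0,0,-6,0,0,0,20]]])

```text
time_s: 11.48
ee_pos: [0.4903, -0.1404, 0.2442]
tool_rot: [[0.968, 0.25, -0.0], [0.25, -0.968, 0.0], [-0.0, -0.0, -1.0]]
contact_force: [0.0, 0.2, -0.7]
finger_gap: 0.0249
finger_force: 58.9
```

Call:
servo_tool(steps=[[[0,0,-6,0,0,0,20],[0,0,-5,0,0,0,20],[0,0,-4,0,0,0,20],[0,0,-2,0,0,0,20],[0,0,0,0,0,0,20]]])

```text
time_s: 12.1
ee_pos: [0.4903, -0.1402, 0.2276]
tool_rot: [[0.968, 0.25, -0.0], [0.25, -0.968, 0.0], [-0.0, -0.0, -1.0]]
contact_force: [-0.2, 0.1, 0.1]
finger_gap: 0.0252
finger_force: 58.9
```

Call:
servo_tool(steps=[[[0,0,-2,0,0,0,20],[0,0,0,0,0,0,50],[0,0,0,0,0,0,50],[0,0,0,0,0,0,50],[0,0,20,0,0,0,50],[0,0,40,0,0,0,50],[0,0,40,0,0,0,50],[3,-40,0,0,0,0,50]]])

```text
time_s: 13.1
ee_pos: [0.4948, -0.1796, 0.3299]
tool_rot: [[0.967, 0.254, 0.007], [0.254, -0.967, -0.003], [0.006, 0.005, -1.0]]
contact_force: [0.4, -0.2, 0.5]
finger_gap: 0.0502
finger_force: 0.0
```

Call:
servo_tool(steps=[[[4,-45,0,0,0,0,50],[4,-44.5,-20,0,0,0,50],[0,0,-30,0,0,0,50],[0,0,0,0,0,0,50]]])

```text
time_s: 13.6
ee_pos: [0.4999, -0.2694, 0.2728]
tool_rot: [[0.968, 0.249, -0.006], [0.249, -0.968, 0.004], [-0.004, -0.006, -1.0]]
contact_force: [-0.6, 0.5, 1.0]
finger_gap: 0.0502
finger_force: 0.0
```

Run:
```python
from h import *
s=status.read_state(); print(s["ee_pos"],s["finger_gap"],s["contact_force"])
p,w=cloud("scene"); cv2.imwrite("pics/s6.png",cv2.resize(p[80:190,330:450],None,fx=5,fy=5,interpolation=2))
print(cap(w,(.49,-.1406),.03,.07,.13)); w=cloud("top")[1]; print(cap(w,(.49,-.1406),.03,.09,.13))
```

```text
[ 0.4999018  -0.26935169  0.27280933] 0.05022166518005423 [-0.62395391  0.53439915  1.03391491]
[ 4.88615278e-01 -1.38095054e-01  4.89425109e-01 -1.39157903e-01
  8.06360829e-02  1.03000000e+02]
[ 0.4911199  -0.14050264  0.49167378 -0.14028663  0.09643852 57.        ]
```

View pics/s6.png

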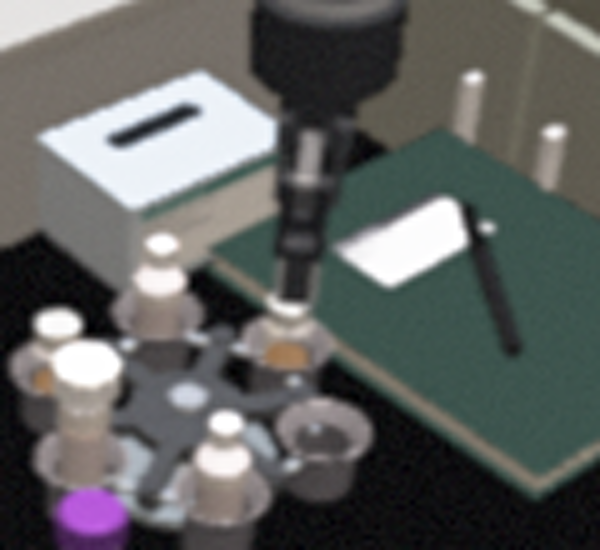

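Necked tube seated at B (224,470), and the gripper is above vial D (290,310). I'll grip the vial.

Call:
servo_tool(steps=[[[0,0,-25,0,0,0,50],[0,0,-18,0,0,0,50],[0,0,-8,0,0,0,45],[0,0,0,0,0,0,38],[0,0,0,0,0,0,30],[0,0,0,0,0,0,20],[0,0,0,0,0,0,20],[0,0,0,0,0,0,20]]])

```text
time_s: 14.7
ee_pos: [0.5018, -0.2701, 0.2258]
tool_rot: [[0.968, 0.25, 0.002], [0.25, -0.968, -0.001], [0.001, 0.002, -1.0]]
contact_force: [0.6, -0.1, 4.8]
finger_gap: 0.024
finger_force: 59.1
```

Call:
servo_tool(steps=[[[0,0,6,0,0,0,20],[0,0,20,0,0,0,20],[0,0,30,0,0,0,20],[0,0,20,0,0,0,20],[0,0,0,0,0,0,20]]])

```text
time_s: 15.32
ee_pos: [0.5018, -0.27, 0.3023]
tool_rot: [[0.968, 0.25, 0.003], [0.25, -0.968, -0.002], [0.002, 0.003, -1.0]]
contact_force: [-0.3, -0.1, 0.2]
finger_gap: 0.0239
finger_force: 59.4
```

Run:
```python
from h import *
s=status.read_state(); print(s["ee_pos"],s["finger_gap"],s["contact_force"])
p,w=cloud("scene"); cv2.imwrite("pics/s7.png",cv2.resize(p[80:190,330:450],None,fx=5,fy=5,interpolation=2))
```

```text
[ 0.50179271 -0.27003687  0.3023168 ] 0.02387185103781525 [-0.29352808 -0.09134294  0.24212421]
```

View pics/s7.png

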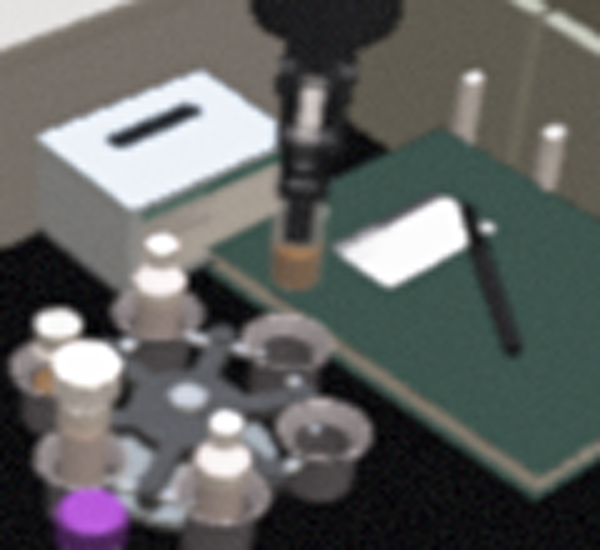

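The vial is held upright with its foot at (297,285). I'll take it to C.

Call:
servo_tool(steps=[[[-14,20,0,0,0,0,20],[-14.5,21,0,0,0,0,20],[-14,20.5,0,0,0,0,20],[0,0,-15,0,0,0,20],[0,0,-20,0,0,0,20],[0,0,-8,0,0,0,20],[0,0,-8,0,0,0,20],[0,0,-4,0,0,0,20]]])

```text
time_s: 16.38
ee_pos: [0.4589, -0.2085, 0.245]
tool_rot: [[0.968, 0.25, -0.001], [0.25, -0.968, 0.0], [-0.0, -0.0, -1.0]]
contact_force: [-0.3, -0.6, -0.1]
finger_gap: 0.0238
finger_force: 59.4
```

Call:
servo_tool(steps=[[[0,0,-3,0,0,0,20],[0,0,-5,0,0,0,20],[0,0,-5,0,0,0,20],[0,0,-4,0,0,0,20],[0,0,-1,0,0,0,20]]])

```text
time_s: 17.0
ee_pos: [0.4587, -0.2082, 0.2274]
tool_rot: [[0.968, 0.25, -0.0], [0.25, -0.968, 0.0], [-0.0, -0.0, -1.0]]
contact_force: [-0.1, -0.2, 0.5]
finger_gap: 0.024
finger_force: 59.4
```

Call:
servo_tool(steps=[[[0,0,-2,0,0,0,20],[0,0,0,0,0,0,55],[0,0,0,0,0,0,55],[0,0,0,0,0,0,55],[0,0,25,0,0,0,55],[0,0,45,0,0,0,55],[0,0,45,0,0,0,55],[22,52,0,0,0,0,55]]])

```text
time_s: 18.0
ee_pos: [0.4824, -0.1591, 0.3459]
tool_rot: [[0.97, 0.244, 0.01], [0.244, -0.97, -0.006], [0.008, 0.009, -1.0]]
contact_force: [0.8, -0.1, -1.1]
finger_gap: 0.0551
finger_force: 0.0
```

Call:
servo_tool(steps=[[[23,53,0,0,0,0,55],[23,53,0,0,0,0,55],[23,53,0,0,0,0,55],[23,53,0,0,0,0,55],[23,53,0,0,0,0,55],[0,0,0,0,0,0,55]]])

```text
time_s: 18.75
ee_pos: [0.5965, 0.1124, 0.3406]
tool_rot: [[0.967, 0.255, 0.001], [0.255, -0.967, 0.001], [0.001, -0.001, -1.0]]
contact_force: [-0.9, -1.0, -0.1]
finger_gap: 0.0547
finger_force: 0.0
```

Run:
```python
from h import *
s=status.read_state(); print(s["ee_pos"],s["finger_gap"],s["contact_force"])
for n in("scene","top"):
    p,w=cloud(n); print(cap(w,(.4583,-.2084),.03,.072,.13))
    cv2.imwrite(f"pics/{n}8.png",cv2.resize(p[90:290,230:450],None,fx=3,fy=3))
```

```text
[0.59645258 0.11243304 0.34056712] 0.05465718618346204 [-0.9407885  -0.95328803 -0.05070518]
[ 0.45792543 -0.20761194  0.45763627 -0.20890003  0.07768118 61.        ]
[ 4.59483061e-01 -2.06833717e-01  4.59334072e-01 -2.07171796e-01
  7.84569505e-02  1.24000000e+02]
```

View pics/scene8.png

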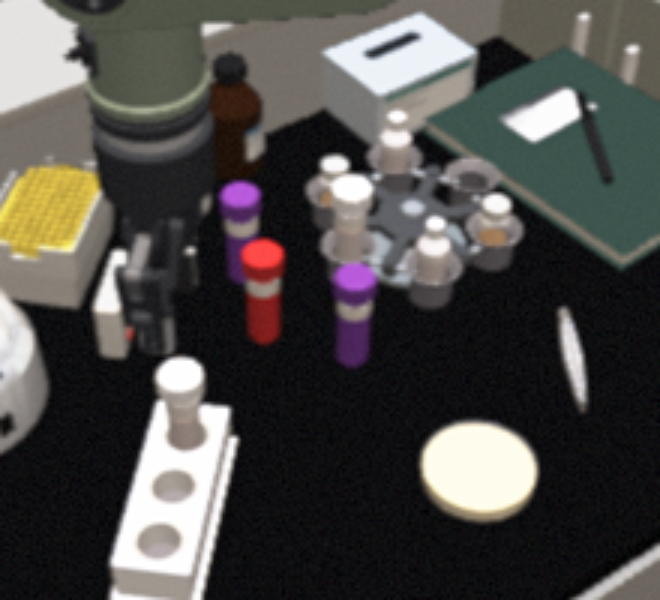

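The vial is seated at C (493,235), D is empty (470,175), and the tall tube is in the rack (182,385) under the gripper. Now I'll fetch it.

Call:
servo_tool(steps=[[[0,0,-30,0,0,0,55],[0,0,-45,0,0,0,55],[0,0,-30,0,0,0,55],[0,0,-13,0,0,0,55],[0,0,0,0,0,0,40],[0,0,0,0,0,0,20],[0,0,0,0,0,0,20],[0,0,0,0,0,0,20]]])

```text
time_s: 19.85
ee_pos: [0.5965, 0.1088, 0.2242]
tool_rot: [[0.968, 0.25, 0.003], [0.25, -0.968, -0.0], [0.003, 0.001, -1.0]]
contact_force: [-0.6, 0.0, 2.8]
finger_gap: 0.0276
finger_force: 54.9
```

Call:
servo_tool(steps=[[[0,0,25,0,0,0,20],[0,0,45,0,0,0,20],[0,0,55,0,0,0,20],[-9,-36,0,0,0,0,20],[-12,-48,0,0,0,0,20],[-12,-48,0,0,0,0,20],[-12,-48,0,0,0,0,20],[-12,-48,0,0,0,0,20]]])

```text
time_s: 20.85
ee_pos: [0.5382, -0.1205, 0.3481]
tool_rot: [[0.968, 0.251, 0.001], [0.251, -0.968, -0.0], [0.001, 0.001, -1.0]]
contact_force: [0.7, 0.1, -1.7]
finger_gap: 0.0279
finger_force: 55.1
```

Call:
servo_tool(steps=[[[-12,-48,0,0,0,0,20],[-12,-48,0,0,0,0,20],[-9,-36,0,0,0,0,20],[-4.5,-18.5,0,0,0,0,20],[0,0,-25,0,0,0,20],[0,0,-35,0,0,0,20],[0,0,-20,0,0,0,20],[0,0,0,0,0,0,20]]])

```text
time_s: 21.85
ee_pos: [0.5007, -0.2684, 0.2657]
tool_rot: [[0.968, 0.251, -0.004], [0.251, -0.968, 0.003], [-0.003, -0.004, -1.0]]
contact_force: [-0.8, 0.1, 0.2]
finger_gap: 0.0277
finger_force: 55.1
```

Run:
```python
from h import *
s=status.read_state(); print(s["ee_pos"],s["finger_gap"],s["contact_force"])
p,w=cloud("scene"); cv2.imwrite("pics/s9.png",cv2.resize(p[80:190,330:450],None,fx=5,fy=5,interpolation=2))
```

```text
[ 0.50071942 -0.26837826  0.26565149] 0.02773361857906354 [-0.77211264  0.11289704  0.15066446]
```

View pics/s9.png

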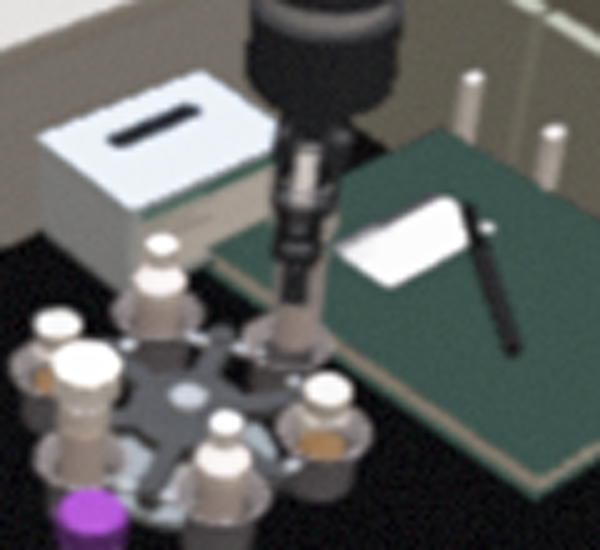

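The tall tube's foot (295,345) is over bucket D (288,345), well inside the flare. I'll lower it gently.

Call:
servo_tool(steps=[[[0.5,0,-8,0,0,0,20],[0,0,-6,0,0,0,20],[0,0,-4,0,0,0,20],[0,0,-4,0,0,0,20],[0,0,0,0,0,0,20]]])

```text
time_s: 22.52
ee_pos: [0.5021, -0.2701, 0.2457]
tool_rot: [[0.968, 0.25, 0.001], [0.25, -0.968, -0.001], [0.001, 0.001, -1.0]]
contact_force: [0.7, -1.8, -0.9]
finger_gap: 0.0277
finger_force: 55.0
```

Call:
servo_tool(steps=[[[0,0,-5,0,0,0,20],[0,0,-5,0,0,0,20],[0,0,-4,0,0,0,20],[0,0,-2,0,0,0,20],[0,0,0,0,0,0,20]]])

```text
time_s: 23.15
ee_pos: [0.5021, -0.2702, 0.2301]
tool_rot: [[0.968, 0.25, 0.001], [0.25, -0.968, -0.001], [0.001, 0.001, -1.0]]
contact_force: [0.8, -2.8, 2.6]
finger_gap: 0.0277
finger_force: 55.0
```

Down on the floor. Release and retreat.

Call:
servo_tool(steps=[[[0,0,-1,0,0,0,20],[0,0,0,0,0,0,55],[0,0,0,0,0,0,55],[0,0,0,0,0,0,55],[0,0,25,0,0,0,55],[0,0,45,0,0,0,55],[0,0,45,0,0,0,55],[0,0,30,0,0,0,55]]])

```text
time_s: 24.15
ee_pos: [0.5019, -0.2697, 0.3759]
tool_rot: [[0.968, 0.25, 0.002], [0.25, -0.968, -0.001], [0.001, 0.001, -1.0]]
contact_force: [0.6, -0.4, 0.7]
finger_gap: 0.0554
finger_force: 0.0
```

Call:
servo_tool(steps=[[[-25,-20,0,0,0,0,55],[-35,-25,0,0,0,0,55],[-35,-25,0,0,0,0,55],[-35,-25,0,0,0,0,55],[-35,-25,0,0,0,0,55],[-15,-10,0,0,0,0,55],[0,0,0,0,0,0,55]]])

```text
time_s: 25.02
ee_pos: [0.3213, -0.4, 0.3734]
tool_rot: [[0.969, 0.248, 0.0], [0.248, -0.969, 0.001], [0.0, -0.001, -1.0]]
contact_force: [0.7, 0.4, 1.0]
finger_gap: 0.0551
finger_force: 0.0
```

Run:
```python
from h import *
s=status.read_state(); print(s["ee_pos"],s["contact_force"])
T=dict(F=(.6077,-.196,80),A=(.565,-.134,116),B=(.49,-.1406,98),C=(.4583,-.2084,80),D=(.501,-.27,116),E=(.576,-.264,98))
W=cloud("top")[1]
for k,(x,y,z) in T.items(): print(k,z,np.round(cap(W,(x,y),.028,.072,.13)*1e3,1), round(float(np.nanmax(np.where(np.hypot(W[...,0]-x,W[...,1]-y)<.02,W[...,2],0))*1e3),1))
p,w=cloud("scene"); cv2.imwrite("pics/s10.png",cv2.resize(p[90:290,230:450],None,fx=3,fy=3))
```

```text
[ 0.32125917 -0.39996197  0.37342022] [0.68285706 0.42216972 1.04106773]
F 80 [ 6.083e+02 -1.964e+02  6.083e+02 -1.965e+02  7.850e+01  1.250e+05] 82.2
A 116 [ 5.651e+02 -1.333e+02  5.659e+02 -1.340e+02  1.141e+02  2.870e+05] 118.4
B 98 [ 4.919e+02 -1.392e+02  4.918e+02 -1.401e+02  7.970e+01  1.520e+05] 99.6
C 80 [ 4.595e+02 -2.068e+02  4.593e+02 -2.075e+02  7.830e+01  1.260e+05] 81.3
D 116 [ 5.006e+02 -2.669e+02  5.004e+02 -2.684e+02  1.138e+02  3.280e+05] 118.3
E 98 [ 5.761e+02 -2.609e+02  5.772e+02 -2.635e+02  8.100e+01  1.530e+05] 100.2
```

View pics/s10.png

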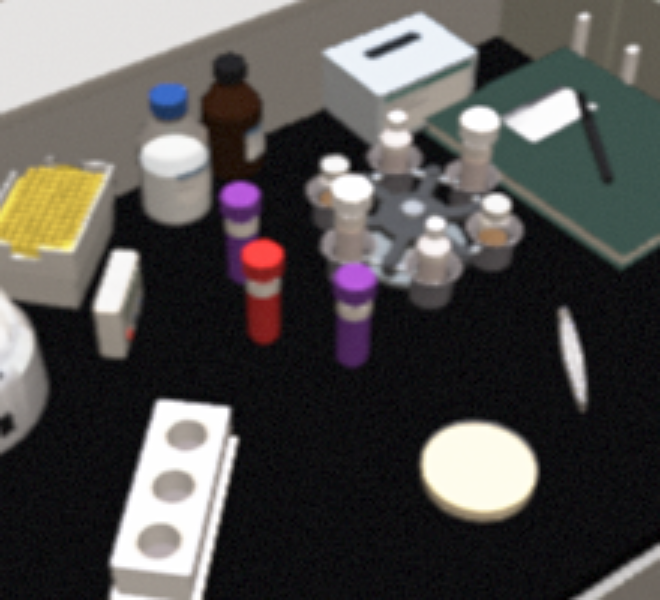

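All six are seated with matching heights: tall at (350,210) and (477,140), necked at (433,255) and (396,145), vials at (493,230) and (332,190). The rack is empty and the gripper is clear.

```bash
python3 -c "
from cell import bot
print(bot.sign_off())"
```

```text
the job is handed in; nothing more can be done
None
```

The job is handed in at about 25 s: all six tubes stand seated in the rotor, each opposite its twin, with the rack empty, the purple and red look-alikes untouched and the gripper clear.

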